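# Load a swing-out rotor in balance

### The job

Load the open centrifuge for a balanced spin: gather the four capped tubes from the bench into the rotor, one in each bucket and right down on its floor, so that the two tall tubes stand opposite each other and the two short tubes stand opposite each other. Leave the two tubes without caps standing where they are, and keep every tube upright.

Things in the scene. Friction and masses are not known exactly. Their poses are not given: they have to be found in the camera images.
- tall_tube_1: One of two alike: tall 50 ml centrifuge tube of frosted plastic that stands by itself, its blue ribbed screw cap on: 115 mm high in all, body 29 mm across, foot 25 mm across, bevelled over the lowest 5 mm, cap 34 mm across and 15 mm high, about 60 g, closed and rigid. Origin: centre of its underside, on the tube's axis; z up along the axis.
- tall_tube_2: One of two alike: tall 50 ml centrifuge tube of frosted plastic that stands by itself, its blue ribbed screw cap on: 115 mm high in all, body 29 mm across, foot 25 mm across, bevelled over the lowest 5 mm, cap 34 mm across and 15 mm high, about 60 g, closed and rigid. Origin: centre of its underside, on the tube's axis; z up along the axis.
- short_tube_1: One of two alike: short centrifuge tube of frosted plastic that stands by itself, its blue ribbed screw cap on: 84 mm high in all, body 28 mm across, foot 24 mm across, bevelled over the lowest 5 mm, cap 31 mm across and 15 mm high, about 40 g, closed and rigid. Origin: centre of its underside, on the tube's axis; z up along the axis.
- short_tube_2: One of two alike: short centrifuge tube of frosted plastic that stands by itself, its blue ribbed screw cap on: 84 mm high in all, body 28 mm across, foot 24 mm across, bevelled over the lowest 5 mm, cap 31 mm across and 15 mm high, about 40 g, closed and rigid. Origin: centre of its underside, on the tube's axis; z up along the axis.
- open_tall_tube: A tube like the tall ones but without its cap: an open, empty, screw-threaded mouth, 112 mm high, 29 mm across. It does not go into the rotor. Origin: centre of its underside, on the tube's axis; z up along the axis.
- open_short_tube: A tube like the short ones but without its cap: an open, empty, screw-threaded mouth, 81 mm high, 28 mm across. It does not go into the rotor. Origin: centre of its underside, on the tube's axis; z up along the axis.
- bucket_1: One of four like round aluminium buckets in a rotor. Origin: centre of its inner floor; z up, x outwards from the rotor's axis. Straight across the rotor from it: bucket_3. Bore 34 mm, lip flared to 48 mm across over the top 16 mm, mouth 50 mm above the inner floor, 53 mm across outside; a seated tube has about 3 mm of play all round.
- bucket_2: Bucket like bucket_1. Origin: centre of its inner floor; z up, x outwards from the rotor's axis. Straight across the rotor from it: bucket_4. The four stand upright in a cross, 70 mm from the axis. The hub between them rises 2 mm above their mouths. The rotor turns with slight friction (0.12 N m) and stays where left; each bucket can swing 0.15 rad on its pins and springs back.
- bucket_3: Bucket like bucket_1. Origin: centre of its inner floor; z up, x outwards from the rotor's axis. Straight across the rotor from it: bucket_1. The rotor sits in the bowl of an open bench centrifuge: fixed white case 330 x 255 mm, its top 115 mm above the worktop, 5 mm below the buckets' mouths.
- bucket_4: Bucket like bucket_1. Origin: centre of its inner floor; z up, x outwards from the rotor's axis. Straight across the rotor from it: bucket_2. The centrifuge's lid stands open at the far side of the rotor, leaning away 32 degrees; its face begins 143 mm behind the rotor's axis, at the height of the case's top, and ends about 335 mm above the worktop.
Things that resemble listed ones, but are neither listed nor needed, are in the scene too. Leave any red or turquoise look-alike of the short_tube_2 alone.

How it is judged (in metres and radians):
At the end, for the whole second after the job is handed in: Tall capped tubes in two opposite buckets, short capped tubes in the other two, each foot within 10 mm of its bucket's axis and 6 mm of its floor; all six tubes at rest and within 0.25 rad of upright; open tubes within 30 mm of their start (((horizontal distance between tall_tube_1 and bucket_1 below 0.01 m and z of tall_tube_1 in the frame of bucket_1 between -0.004 and 0.006 m) or (horizontal distance between tall_tube_1 and bucket_2 below 0.01 m and z of tall_tube_1 in the frame of bucket_2 between -0.004 and 0.006 m) or (horizontal distance between tall_tube_1 and bucket_3 below 0.01 m and z of tall_tube_1 in the frame of bucket_3 between -0.004 and 0.006 m) or (horizontal distance between tall_tube_1 and bucket_4 below 0.01 m and z of tall_tube_1 in the frame of bucket_4 between -0.004 and 0.006 m)) and ((horizontal distance between tall_tube_2 and bucket_1 below 0.01 m and z of tall_tube_2 in the frame of bucket_1 between -0.004 and 0.006 m) or (horizontal distance between tall_tube_2 and bucket_2 below 0.01 m and z of tall_tube_2 in the frame of bucket_2 between -0.004 and 0.006 m) or (horizontal distance between tall_tube_2 and bucket_3 below 0.01 m and z of tall_tube_2 in the frame of bucket_3 between -0.004 and 0.006 m) or (horizontal distance between tall_tube_2 and bucket_4 below 0.01 m and z of tall_tube_2 in the frame of bucket_4 between -0.004 and 0.006 m)) and ((horizontal distance between short_tube_1 and bucket_1 below 0.01 m and z of short_tube_1 in the frame of bucket_1 between -0.004 and 0.006 m) or (horizontal distance between short_tube_1 and bucket_2 below 0.01 m and z of short_tube_1 in the frame of bucket_2 between -0.004 and 0.006 m) or (horizontal distance between short_tube_1 and bucket_3 below 0.01 m and z of short_tube_1 in the frame of bucket_3 between -0.004 and 0.006 m) or (horizontal distance between short_tube_1 and bucket_4 below 0.01 m and z of short_tube_1 in the frame of bucket_4 between -0.004 and 0.006 m)) and ((horizontal distance between short_tube_2 and bucket_1 below 0.01 m and z of short_tube_2 in the frame of bucket_1 between -0.004 and 0.006 m) or (horizontal distance between short_tube_2 and bucket_2 below 0.01 m and z of short_tube_2 in the frame of bucket_2 between -0.004 and 0.006 m) or (horizontal distance between short_tube_2 and bucket_3 below 0.01 m and z of short_tube_2 in the frame of bucket_3 between -0.004 and 0.006 m) or (horizontal distance between short_tube_2 and bucket_4 below 0.01 m and z of short_tube_2 in the frame of bucket_4 between -0.004 and 0.006 m)) and horizontal distance between tall_tube_1 and tall_tube_2 above 0.12 m and horizontal distance between short_tube_1 and short_tube_2 above 0.12 m and angle between each of tall_tube_1, tall_tube_2, short_tube_1, short_tube_2, open_tall_tube, open_short_tube's own z axis and vertical below 0.25 rad and linear speed of each of tall_tube_1, tall_tube_2, short_tube_1, short_tube_2, open_tall_tube, open_short_tube below 0.02 m/s and distance of each of open_tall_tube, open_short_tube from where it was at the start of the episode below 0.03 m); the robot touches nothing.
It fails at once if a tube is tipped over or laid down (its axis more than 45 degrees from vertical) (angle between any of tall_tube_1, tall_tube_2, short_tube_1, short_tube_2, open_tall_tube, open_short_tube's own z axis and vertical above 0.785 rad).
It fails at once if an open tube is moved more than 30 mm from where it stood (distance of any of open_tall_tube, open_short_tube from where it was at the start of the episode above 0.03 m).
It also fails if it takes over 104 s, if anything falls off the work surface, if the arm or the gripper's body presses on something with over 40 N, if the wrist force passes 120 N, or if a joint passes its speed limit or range.

### The arm

A 6-joint arm with a two-finger parallel gripper is mounted at the origin on a cart in front of the work surface, level with it; the furniture and walls round the work are solid. World frame = base frame: x ahead of the robot, y to its left, z up, the work surface at z = 0. Lengths are in m, angles in degrees, forces in N, time in s.
With the tool pointing down it reaches from about 0.25 to 0.725 m from the base axis. Payload 9.7 kg.
Tool frame: the origin (TCP) lies midway between the tips of the shut fingers; the grasp point (between the pads) lies 19 mm behind it (bot.pinch_z is the distance from the TCP to the grasp point, in m); z points along the fingers, y is the line along which they close (so a half turn about z gives the same grasp; the last joint's range is limited). The gripper opens to 85 mm and grips with 20 to 120 N. Pads are 22 mm wide; open, the fingers measure 114 mm over their backs; the gripper's body (76 mm by 85 mm) begins 54 mm behind the grasp point. The pads swing forward as they close: fully open they stand 13 mm farther back than shut.
Start: joints at [72.365, 4.979, 10.078, 95.1, 0, 90], TCP at [0.167, 0.524, 0.194] pointing down, gripper open.
Joint ranges: [-179.16, 179.16], [-48.56, 103.87], [-65.8, 70.77], [-126.05, 130.52], [-82.76, 87.17], [-180, 180]. Speed limits (degrees/s): [127.2, 127.2, 147.25, 180, 180, 180].

### API

Orientations are given as [roll, pitch, yaw] about the fixed x, y, z axes, in that order (R = Rz(yaw) Ry(pitch) Rx(roll)).
In Python, from workcell import sensors, camera, ticket, bot gives the robot as it stands.
- The arm moves only by the shell command python3 -m handwheel 'ROWS' [FORCE]. ROWS is a JSON object of lists of equal length, an entry for each row: "gripper": the opening, from -1 (shut) to 1 (fully open); "slide": the shift along the tool's x, y, z in mm, a list of three; "yaw": the turn about the tool's z in rad. A call has 1 to 8 rows; each row shifts and turns the commanded pose from where the row before left it, along the tool's axes as they then stand; what a row does not reach is not made up. A row lasts 1/12 s, in which the tool goes at most 41.7 mm and 7.16 degrees, less where a joint would pass 70% of its speed; a pose out of reach is approached as far as the arm can. A call is refused whole if a number of a shift passes 41.7 or a number of a turn 0.125, either way. A call with a gripper value outside its range is refused whole. The fingers move at their own pace and stop on an object; FORCE is the grip in N (left out, the last holds). Time passes only in rows, so rows that do not move let the fingers close. It gives the time, the measured TCP pose, the force, the opening and the grip force at its end, in the units of the state.
- sensors.get_obs(): the state, without advancing time (a new reading comes with each control period).
- camera(name): name is "side" or "top"; returns a dict with "img" (400x640x3 uint8, red, green, blue), "fx", "fy", "cx", "cy" (pixels), "R" (3x3) and "t" (3): a world point X has camera coordinates R X + t. Camera axes: x right, y down, z forward; pixel columns grow to the right and rows downward; lengths in m; the calibration is good to about 2 mm. A picture is of the moment at which its call begins. There is no depth.
- ticket.job_done(): hands the job in; it is judged then, once.
The state is a dict: "time": time; "q": joint angles; "qd": joint speeds; "joint_efforts": joint torques, N m; "ee_pos": TCP position; "tcp_rot": TCP orientation; "wrist_force": force on the tool from outside, world axes, zero at the start; "torque": the same for the moment, N m; "opening": finger opening in m; "grasp_force": force on a finger pad.
Only numpy, scipy, OpenCV 4.12 (cv2) and the standard library are available. Lean on these libraries where they do the work, as an engineer would, in place of code of your own. Each camera call takes 0.05 s, during which the arm holds its last target. There are 200 camera calls.

## Working session

There is one attempt and no reset: what is moved stays moved. The work goes in short steps, Python scripts to look and compute and a shell command to move; the robot and the scene stay as the last step left them, time stands still between calls to the robot, and variables do not carry over. Pictures are saved under pics/ and viewed, at most 14 in all, crops included, and the job is handed in when it is done.

```bash
mkdir -p pics; python3 - <<'E'
from workcell import sensors,camera,bot
import cv2
o=sensors.get_obs();print(o['time'],o['ee_pos'],o['tcp_rot'],o['opening'],bot.pinch_z)
for n in('side','top'):
    c=camera(n);cv2.imwrite(f'pics/{n}0.png',c['img'][...,::-1]);print(n,c['fx'],c['fy'],c['cx'],c['cy'],c['R'],c['t'])
E
```

```text
0.0 [0.1665244  0.52387489 0.19377636] [-1.79922723e+02 -3.61033759e-04  1.62365006e+02] 0.08525690553575924 0.0187
side 423.9784742220874 423.9784742220874 321.449511053482 194.6971007589895 [[ 0.99970581 -0.02418362  0.00185698]
 [-0.00878679 -0.43246116 -0.90160975]
 [ 0.02260726  0.90132819 -0.43254643]] [-0.52717848  0.07232213  1.13285272]
top 504.8161511829438 504.8161511829438 317.18078803017863 197.9033578157561 [[-0.02049672 -0.99978121  0.00417425]
 [-0.99407196  0.01993343 -0.10688123]
 [ 0.10677464 -0.00634022 -0.99426303]] [0.03016095 0.55836934 1.68524894]
```

View pics/side0.png

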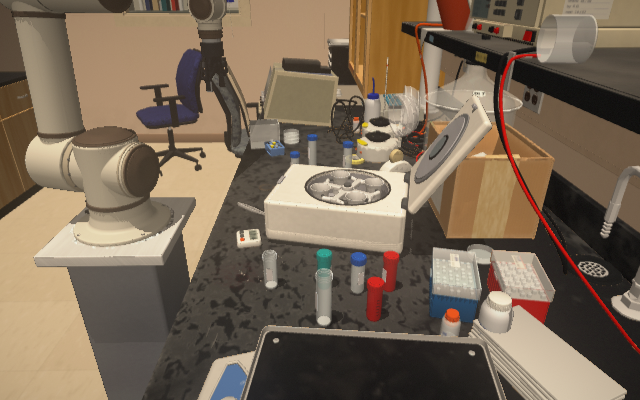

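View pics/top0.png

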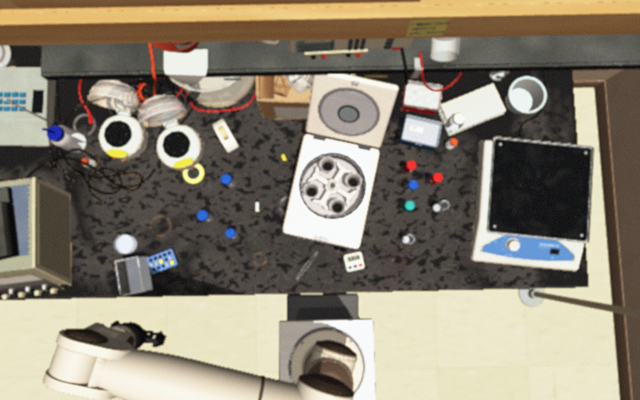

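The side view shows four blue-capped tubes: (295,158), (312,137), (348,147) and (358,260). In the top view they are at about (231,233), (203,215), (226,180) and (413,184). The red ones (top 411,165 and 437,177) and the turquoise one (410,205) are look-alikes. The open tubes are at (407,239) and (437,207). The rotor is near top (332,185). Next I'll measure and enlarge.

```bash
cat > h.py <<'E'
from workcell import sensors,camera
import cv2,numpy as np
from scipy.optimize import least_squares
def blue(img,box):
    x0,y0,x1,y1=box;h=cv2.cvtColor(img[y0:y1,x0:x1],cv2.COLOR_RGB2HSV)
    m=cv2.inRange(h,(105,130,50),(125,255,255));
    n,l,s,c=cv2.connectedComponentsWithStats(m);i=1+np.argmax(s[1:,4]);s=s[i]
    return c[i]+[x0,y0],(s[0]+x0,s[1]+y0,s[2],s[3])
def proj(c,X):
    p=c['R']@np.asarray(X)+c['t'];return np.array([c['fx']*p[0]/p[2]+c['cx'],c['fy']*p[1]/p[2]+c['cy']])
def tri(cs,ps):
    return least_squares(lambda X:np.concatenate([proj(c,X)-p for c,p in zip(cs,ps)]),[.5,0,.1])
def atz(c,p,z):
    d=c['R'].T@[(p[0]-c['cx'])/c['fx'],(p[1]-c['cy'])/c['fy'],1];o=-c['R'].T@c['t'];return o+d*(z-o[2])/d[2]
E
python3 - <<'E'
from h import *
s=camera('side');t=camera('top')
S=[(295,158),(312,137),(348,147),(358,260)];T=[(231,233),(203,215),(226,180),(413,184)]
for a,b in zip(S,T):
    pa,ba=blue(s['img'],(a[0]-12,a[1]-14,a[0]+12,a[1]+14));pb,bb=blue(t['img'],(b[0]-12,b[1]-12,b[0]+12,b[1]+12))
    r=tri([s,t],[pa,pb]);print(r.x.round(4),'res',r.fun.round(1),ba,bb)
for p in[(407,239),(437,207),(410,205),(411,165),(437,177)]:print(p,atz(t,p,.1).round(3))
print('rotor',atz(t,(332,185),.12))
a=cv2.resize(s['img'][160:215,290:400],None,fx=5,fy=5,interpolation=2)
b=cv2.resize(t['img'][140:225,290:375],None,fx=5,fy=5,interpolation=2)
cv2.imwrite('pics/rot.png',np.hstack([cv2.resize(b,(425,425)),np.zeros((425,5,3),np.uint8),cv2.copyMakeBorder(cv2.resize(a,(370,185)),0,240,0,0,0)])[...,::-1])
u=cv2.resize(s['img'][125:180,280:370],None,fx=4.4,fy=4.4,interpolation=2);v=cv2.resize(s['img'][240:330,250:410],None,fx=4,fy=4,interpolation=2)
U=np.zeros((u.shape[0]+v.shape[0],640,3),np.uint8);U[:u.shape[0],:u.shape[1]]=u;U[u.shape[0]:]=v
cv2.imwrite('pics/tub.png',U[:600,:,::-1])
E
```

```text
[0.4454 0.3064 0.0789] res [ 0.3 -0.   0.   0.3] (np.int32(290), np.int32(151), np.int32(9), np.int32(7)) (np.int32(225), np.int32(227), np.int32(11), np.int32(11))
[0.5031 0.3914 0.1078] res [ 0.1 -0.   0.   0.1] (np.int32(308), np.int32(134), np.int32(9), np.int32(7)) (np.int32(196), np.int32(209), np.int32(13), np.int32(12))
[0.6194 0.3153 0.1083] res [ 0.1 -0.  -0.   0.1] (np.int32(343), np.int32(141), np.int32(10), np.int32(7)) (np.int32(221), np.int32(173), np.int32(11), np.int32(12))
[ 0.5922 -0.2982  0.0775] res [ 0. -0. -0.  0.] (np.int32(351), np.int32(252), np.int32(15), np.int32(14)) (np.int32(408), np.int32(180), np.int32(10), np.int32(10))
(407, 239) [ 0.412 -0.268  0.1  ]
(437, 207) [ 0.514 -0.37   0.1  ]
(410, 205) [ 0.522 -0.282  0.1  ]
(411, 165) [ 0.654 -0.291  0.1  ]
(437, 177) [ 0.612 -0.375  0.1  ]
rotor [ 0.5900998  -0.02926386  0.12      ]
```

View pics/rot.png

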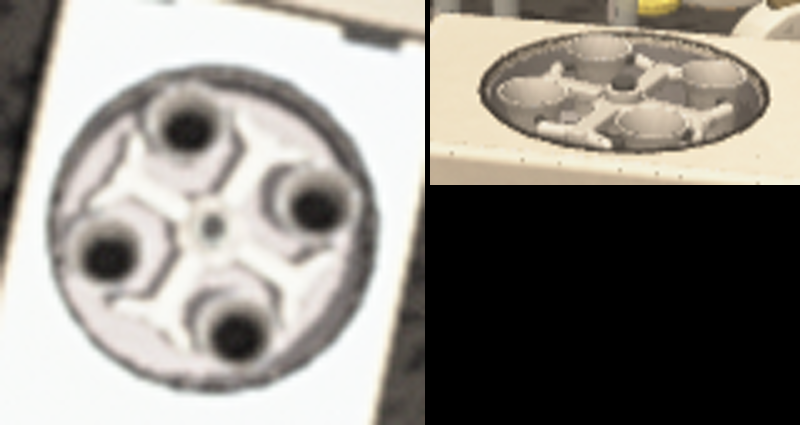

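View pics/tub.png

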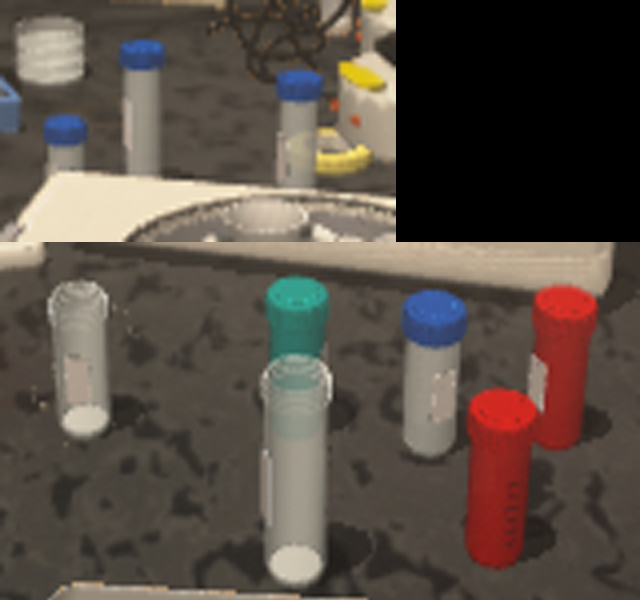

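The crops confirm it. Blue caps: A is short at side (295,158), B is tall at (312,137), C is tall at (348,147) and D is short at (358,260). Their cap heights of 79/108/108/78 mm match. Red and turquoise are the look-alikes, and the open tubes are at side (270,268) and (323,297). The bucket bores in the top crop are at (186,125), (315,206), (237,334) and (108,257).

```bash
python3 - <<'E'
from h import *
s=camera('side');t=camera('top')
tp=[((x+.5)/5-.5+290,(y+.5)/5-.5+140) for x,y in[(186,125),(315,206),(237,334),(108,257)]]  # far,right,near,left
sp=[(290+x/3.364,160+y/3.364) for x,y in[(284,73),(220,123),(103,92),(170,48)]]
def P(v,z):return [np.array([v[0]+.07*np.cos(v[2]-k*np.pi/2),v[1]+.07*np.sin(v[2]-k*np.pi/2),z]) for k in range(4)]
f=lambda v:np.concatenate([proj(t,X)-p for X,p in zip(P(v,v[3]),tp)]+[proj(s,X)-p for X,p in zip(P(v,v[4]),sp)])
r=least_squares(f,[.59,-.03,-.1,.09,.12]);print(r.x,r.fun.round(1));print(np.round(P(r.x,.12),4))
print(atz(t,((211.5)/5-.5+290,227.5/5-.5+140),.122))
E
python3 -m handwheel '{"gripper":[1,1,1],"slide":[[0,0,0],[0,0,0],[0,0,0]],"yaw":[-0.103,-0.103,-0.103]}' 40
python3 -c "
from workcell import sensors
print(sensors.get_obs()['q'])"
```

```text
[ 0.59238712 -0.03008705  0.20631251  0.08823013  0.11701151] [ 0.3  0.5 -0.   0.1 -0.2 -0.2 -0.  -0.7 -0.5  0.4  0.6 -0.1 -0.  -0.1
 -0.3 -0.2]
[[ 0.6609 -0.0157  0.12  ]
 [ 0.6067 -0.0986  0.12  ]
 [ 0.5239 -0.0444  0.12  ]
 [ 0.578   0.0384  0.12  ]]
[ 0.58984721 -0.02854624  0.122     ]
time: 0.55
ee_pos: [0.1666, 0.5241, 0.1944]
tcp_rot: [-180.0, -0.0, -179.6]
wrist_force: [-0.0, -0.3, 0.1]
opening: 0.0853
grasp_force: 0.0
[ 7.23662184e+01  4.98131251e+00  1.00712428e+01  9.51001895e+01
 -4.09039835e-04  7.20068607e+01]
```

```bash
python3 -m handwheel '{"gripper":[1,1,1,1,1,1,1,1],"slide":[[-33.6,-13.3,0],[-33.6,-13.3,0],[-33.6,-13.3,0],[-33.6,-13.3,0],[-33.6,-13.3,0],[-33.6,-13.3,0],[-33.6,-13.3,0],[-33.6,-13.3,0]],"yaw":[0,0,0,0,0,0,0,0]}'
python3 -m handwheel '{"gripper":[1,1,1,1],"slide":[[-33.6,-13.3,0],[-33.6,-13.3,0],[0,0,0],[0,0,0]],"yaw":[0,0,0,0]}'
```

```text
time: 1.22
ee_pos: [0.4371, 0.4171, 0.1945]
tcp_rot: [180.0, 0.0, -179.9]
wrist_force: [-0.6, 0.5, 0.2]
opening: 0.085
grasp_force: 0.0
time: 1.55
ee_pos: [0.5042, 0.3904, 0.1934]
tcp_rot: [-179.9, -0.1, 179.9]
wrist_force: [-1.0, -0.2, 0.4]
opening: 0.085
grasp_force: 0.0
```

```bash
python3 -m handwheel '{"gripper":[1,1,1,1,1],"slide":[[0,0,30],[0,0,30],[0,0,30],[0,0,18],[0,0,0]],"yaw":[0,0,0,0,0]}'
python3 -m handwheel '{"gripper":[-1,-1,-1,-1,-1,-1,-1,-1],"slide":[[0,0,0],[0,0,0],[0,0,0],[0,0,0],[0,0,0],[0,0,0],[0,0,0],[0,0,0]],"yaw":[0,0,0,0,0,0,0,0]}' 40
python3 - <<'E'
from h import *
s=camera('side')
cv2.imwrite('pics/g1.png',cv2.resize(s['img'][90:190,260:380],None,fx=5,fy=5,interpolation=2)[...,::-1])
E
```

```text
time: 1.97
ee_pos: [0.4998, 0.3908, 0.082]
tcp_rot: [-179.8, -0.3, -179.9]
wrist_force: [0.2, -0.7, -0.4]
opening: 0.0856
grasp_force: 0.0
time: 2.63
ee_pos: [0.5029, 0.3915, 0.0866]
tcp_rot: [180.0, 0.0, -179.9]
wrist_force: [0.5, -0.7, 0.3]
opening: -0.0004
grasp_force: 0.0
```

View pics/g1.png

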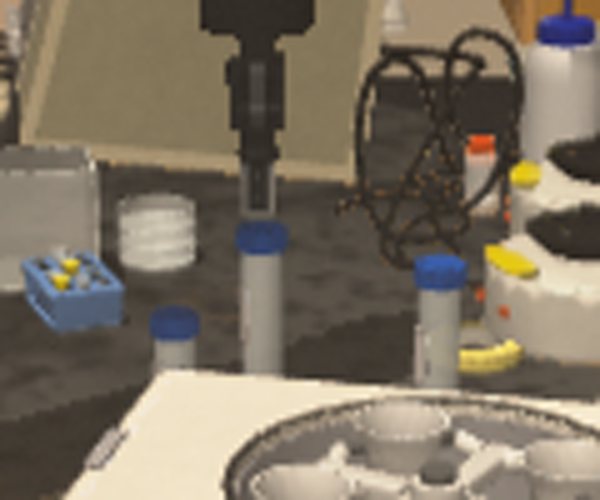

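The side view shows the shut fingers ending at the top of B's cap (crop 260,215) rather than around it. I'll check that against the calibration and the top view.

```bash
python3 - <<'E'
from h import *
s=camera('side');t=camera('top');o=sensors.get_obs()
print(o['ee_pos'],o['opening'],proj(s,o['ee_pos']),proj(t,o['ee_pos']))
for b in[(312,137),(295,158),(348,147)]:print(b,blue(s['img'],(b[0]-12,b[1]-14,b[0]+12,b[1]+14)))
cv2.imwrite('pics/t1.png',cv2.resize(t['img'][150:270,130:290],None,fx=5,fy=5,interpolation=2)[...,::-1])
E
```

```text
[0.5027674  0.39147381 0.08639734] -0.00014597777640930996 [311.6129518  142.62121457] [203.65883211 215.38301286]
(312, 137) (array([311.66666667, 139.        ]), (np.int32(311), np.int32(138), np.int32(3), np.int32(3)))Traceback (most recent call last):
  File "<stdin>", line 4, in <module>
  File "h.py", line 7, in blue
    n,l,s,c=cv2.connectedComponentsWithStats(m);i=1+np.argmax(s[1:,4]);s=s[i]
                                                    ~~~~~~~~~^^^^^^^^^
    return _wrapfunc(a, 'argmax', axis=axis, out=out, **kwds)
    return bound(*args, **kwds)
ValueError: attempt to get argmax of an empty sequence
```

```bash
python3 - <<'E'
from h import *
s=camera('side');t=camera('top')
a=cv2.resize(s['img'][90:190,260:380],(420,350),interpolation=2);b=cv2.resize(t['img'][160:260,170:270],(350,350),interpolation=2)
cv2.imwrite('pics/t1.png',np.hstack([a,b])[...,::-1])
E
```

```text
(no output)
```

View pics/t1.png

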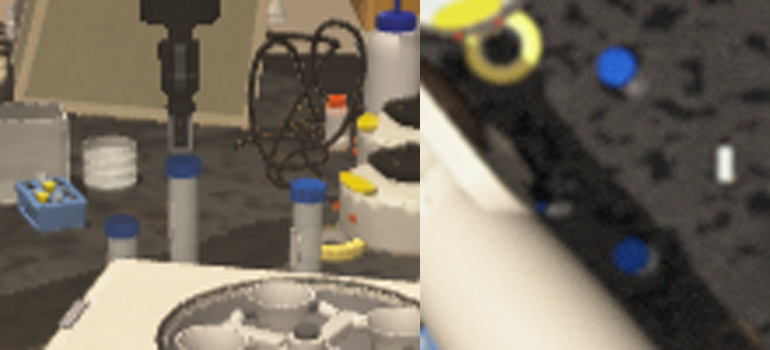

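```bash
python3 -m handwheel '{"gripper":[-1,-1,-1,-1],"slide":[[0,0,-20],[0,0,-20],[0,0,-20],[0,0,0]],"yaw":[0,0,0,0]}'
python3 - <<'E'
from h import *
s=camera('side');o=sensors.get_obs();p=o['ee_pos'];print(p,o['opening'])
im=s['img'].copy()
im=cv2.resize(im[60:190,230:400],None,fx=4,fy=4,interpolation=2)
for k in(0,.019,.073):
    u=(proj(s,p+[0,0,k])-[230,60])*4+1.5;print(u);cv2.circle(im,tuple(int(v) for v in u),4,(255,255,0),1)
cv2.imwrite('pics/g2.png',im[...,::-1])
E
```

```text
time: 3.22
ee_pos: [0.5039, 0.3924, 0.1509]
tcp_rot: [179.8, 0.2, -179.9]
wrist_force: [0.0, 0.5, 1.0]
opening: 0.0
grasp_force: 0.0
[0.50364298 0.39218494 0.14890663] -0.00020135953105773866
[328.38039383 261.09398468]
[328.19794769 239.09794657]
[327.66773602 175.17466478]
```

View pics/g2.png

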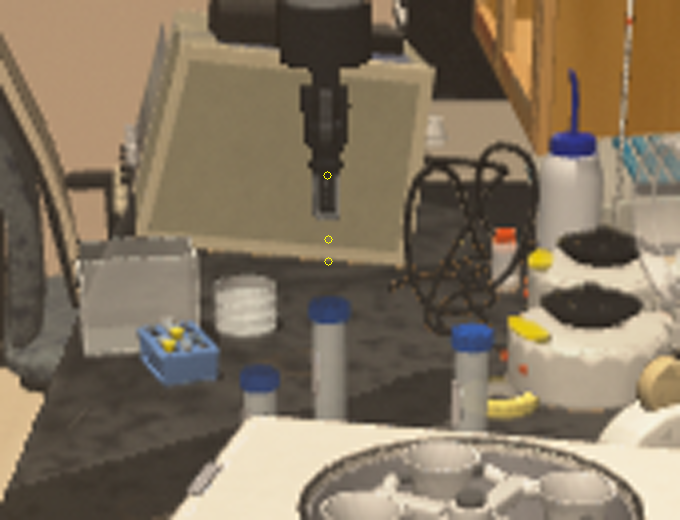

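The calibration puts the shut fingertips at crop (328,261), but they appear at (325,218). That is about 40 mm too high, or the gripper is farther back than reported. I'll compare it in both views from the start pictures and the current one.

```bash
python3 - <<'E'
from h import *
s=camera('side');t=camera('top');p=sensors.get_obs()['ee_pos']
p0=np.array([.1665,.5239,.1938])
S0=cv2.imread('pics/side0.png')[...,::-1];T0=cv2.imread('pics/top0.png')[...,::-1]
def crop(im,c,P,w,h):
    u=proj(c,P);x,y=int(u[0]-w/2),int(u[1]-h*.6);x=max(x,0);y=min(max(y,0),400-h)
    o=cv2.resize(im[y:y+h,x:x+w],(400,300),interpolation=2);k=400/w
    for d in(0,.073):
        v=(proj(c,P+np.array([0,0,d]))-[x,y])*k;cv2.circle(o,(int(v[0]),int(v[1])),5,(255,0,255),1)
    print(u,x,y,k);return o
a=np.hstack([crop(S0,s,p0,120,90),crop(T0,t,p0,120,90)]);b=np.hstack([crop(s['img'],s,p,120,90),crop(t['img'],t,p,160,120)])
cv2.imwrite('pics/cmp.png',np.vstack([a,b])[...,::-1])
E
```

```text
[217.73782667 102.8285316 ] 157 48 3.3333333333333335
[150.95574051 326.0608549 ] 90 272 3.3333333333333335
[311.47910589 125.76028888] 251 71 3.3333333333333335
[199.47706739 213.99986587] 119 141 2.5
```

View pics/cmp.png

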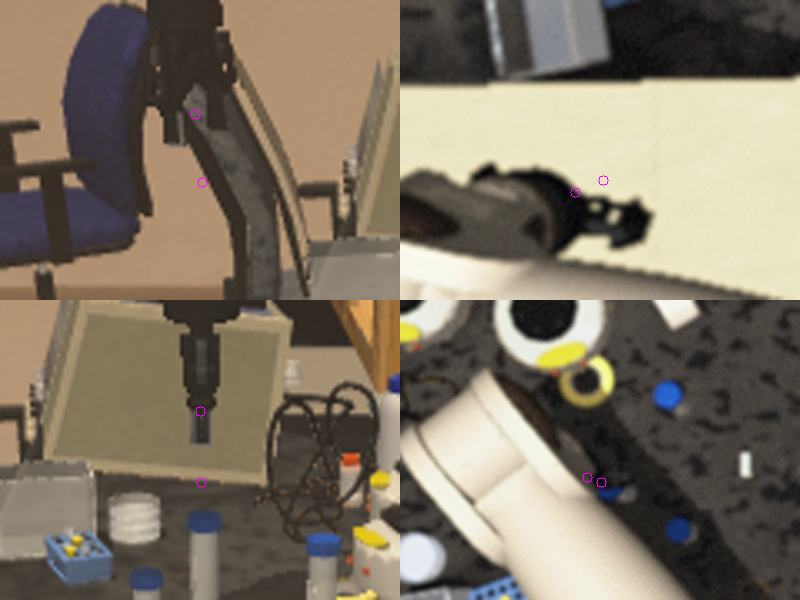

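The start and current pictures agree. Sideways the tool is where it is reported, but the real fingertips sit about 40 mm higher than the reported TCP. That explains the empty closing above the 115 mm cap. I'll go to a reported z of 0.045, where the body clears the cap either way, and check before gripping.

```bash
python3 -m handwheel '{"gripper":[1,1,1,1,1,1,1,1],"slide":[[0,0,0],[0,0,0],[0,0,0],[0,0,0],[0,0,0],[0,0,0],[0,0,0],[0,0,0]],"yaw":[0,0,0,0,0,0,0,0]}'
python3 -m handwheel '{"gripper":[1,1,1,1,1,1,1,1],"slide":[[0,0,20],[0,0,20],[0,0,20],[0,0,20],[0,0,10],[0,0,6],[0,0,6],[0,0,0]],"yaw":[0,0,0,0,0,0,0,0]}'
python3 -m handwheel '{"gripper":[-1,-1,-1,-1,-1,-1,-1,-1],"slide":[[0,0,0],[0,0,0],[0,0,0],[0,0,0],[0,0,0],[0,0,0],[0,0,0],[0,0,0]],"yaw":[0,0,0,0,0,0,0,0]}' 40
python3 - <<'E'
from h import *
s=camera('side')
cv2.imwrite('pics/g3.png',cv2.resize(s['img'][90:190,260:380],None,fx=5,fy=5,interpolation=2)[...,::-1])
E
```

```text
time: 4.03
ee_pos: [0.5028, 0.3916, 0.1465]
tcp_rot: [180.0, -0.0, -179.9]
wrist_force: [-0.1, 0.5, -0.3]
opening: 0.0852
grasp_force: 0.0
time: 4.7
ee_pos: [0.5027, 0.3915, 0.0441]
tcp_rot: [-180.0, -0.0, -179.9]
wrist_force: [-0.3, 0.3, -0.2]
opening: 0.0858
grasp_force: 0.0
time: 5.37
ee_pos: [0.5032, 0.3917, 0.0452]
tcp_rot: [180.0, 0.1, -179.9]
wrist_force: [-0.2, -0.0, 4.9]
opening: 0.0331
grasp_force: 39.5
```

View pics/g3.png

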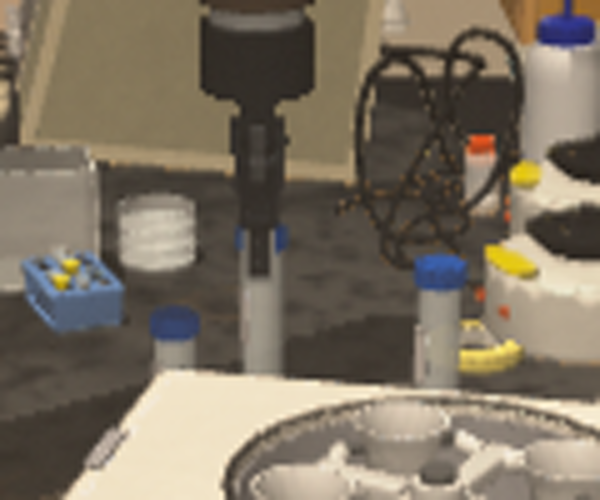

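B is gripped across its cap with an opening of 33 mm at 39.5 N (crop 262,240). Next I lift it and carry it to the near bucket at (0.524,-0.044).

```bash
python3 -m handwheel '{"gripper":[-1,-1,-1,-1,-1,-1],"slide":[[0,0,-15],[0,0,-25],[0,0,-30],[0,0,-35],[0,0,-30],[0,0,-10]],"yaw":[0,0,0,0,0,0]}'
python3 -m handwheel '{"gripper":[-1,-1,-1,-1,-1,-1,-1,-1],"slide":[[-1.5,-15,0],[-1.5,-30,0],[-1.5,-35,0],[-1.5,-35,0],[-1.5,-35,0],[-1.5,-35,0],[-1.5,-35,0],[-1.5,-35,0]],"yaw":[0,0,0,0,0,0,0,0]}'
python3 -m handwheel '{"gripper":[-1,-1,-1,-1,-1,-1,-1,-1],"slide":[[-1.5,-35,0],[-1.5,-35,0],[-1.5,-35,0],[-1.5,-35,0],[-1.5,-26,0],[-1.4,-15,0],[0,0,0],[0,0,0]],"yaw":[0,0,0,0,0,0,0,0]}'
python3 - <<'E'
from h import *
s=camera('side');t=camera('top')
cv2.imwrite('pics/p1.png',np.hstack([cv2.resize(s['img'][110:230,270:430],(480,360),interpolation=2),cv2.resize(t['img'][140:240,280:380],(320,360),interpolation=2)])[...,::-1])
E
```

```text
time: 5.92
ee_pos: [0.5035, 0.3921, 0.1944]
tcp_rot: [179.8, 0.2, -179.9]
wrist_force: [-0.0, 0.5, -0.0]
opening: 0.0328
grasp_force: 39.8
time: 6.58
ee_pos: [0.5147, 0.135, 0.1892]
tcp_rot: [-180.0, -0.0, -179.9]
wrist_force: [0.1, -0.2, -0.2]
opening: 0.0328
grasp_force: 39.9
time: 7.25
ee_pos: [0.524, -0.045, 0.1891]
tcp_rot: [180.0, -0.0, 180.0]
wrist_force: [-0.6, -0.1, -0.6]
opening: 0.0329
grasp_force: 39.9
```

View pics/p1.png

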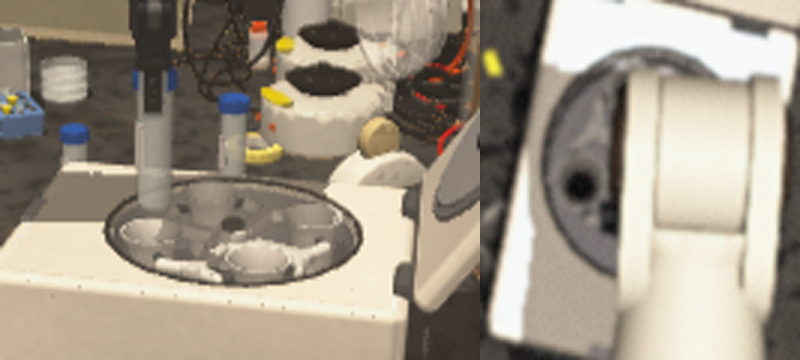

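B hangs over the near bucket: its foot is at crop (155,205) and the mouth ellipse at (145,230), about 1–2 px to its left. I'll shift 2 mm and lower.

```bash
python3 -m handwheel '{"gripper":[-1,-1,-1,-1,-1,-1],"slide":[[2,0,15],[0,0,15],[0,0,10],[0,0,8],[0,0,8],[0,0,0]],"yaw":[0,0,0,0,0,0]}'
python3 -m handwheel '{"gripper":[-1,-1,-1,-1,-1],"slide":[[0,0,5],[0,0,4],[0,0,4],[0,0,3],[0,0,0]],"yaw":[0,0,0,0,0]}'
```

```text
time: 7.85
ee_pos: [0.5216, -0.044, 0.132]
tcp_rot: [180.0, -0.1, -179.9]
wrist_force: [0.3, -0.0, -1.4]
opening: 0.0328
grasp_force: 39.9
time: 8.27
ee_pos: [0.522, -0.0445, 0.1169]
tcp_rot: [180.0, -0.0, -179.9]
wrist_force: [0.2, -1.2, -1.5]
opening: 0.0328
grasp_force: 39.9
```

```bash
python3 -m handwheel '{"gripper":[-1,-1,0.4,0.4,0.4,0.4],"slide":[[0,0,1],[0,0,0.5],[0,0,0],[0,0,0],[0,0,0],[0,0,0]],"yaw":[0,0,0,0,0,0]}'
python3 -m handwheel '{"gripper":[0.4,0.4,0.4,0.4,0.4,0.4],"slide":[[0,0,-15],[0,0,-25],[0,0,-30],[0,0,-20],[0,0,-10],[0,0,0]],"yaw":[0,0,0,0,0,0]}'
python3 - <<'E'
from h import *
s=camera('side');t=camera('top')
cv2.imwrite('pics/p2.png',np.hstack([cv2.resize(s['img'][110:230,270:430],(480,360),interpolation=2),cv2.resize(t['img'][140:240,280:380],(320,360),interpolation=2)])[...,::-1])
E
```

```text
time: 8.77
ee_pos: [0.5223, -0.0444, 0.1162]
tcp_rot: [-180.0, 0.0, -179.9]
wrist_force: [-0.7, -0.2, 0.6]
opening: 0.06
grasp_force: 0.0
time: 9.27
ee_pos: [0.5231, -0.0445, 0.2182]
tcp_rot: [-180.0, 0.2, -179.9]
wrist_force: [0.4, -0.5, 0.8]
opening: 0.0595
grasp_force: 0.0
```

View pics/p2.png

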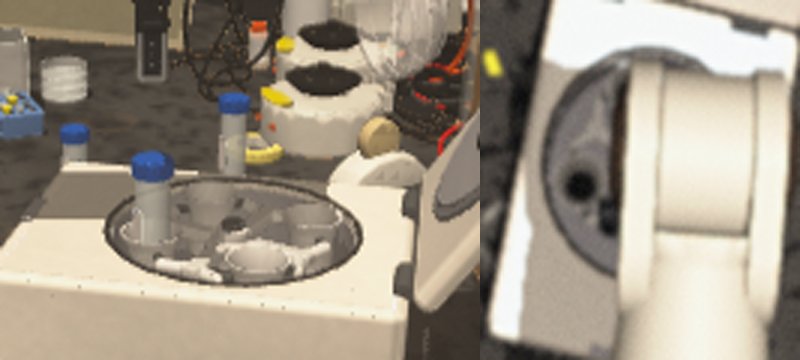

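B stands upright in the near bucket (cap at crop 152,165). Next is tall tube C at (0.619,0.315).

```bash
python3 -m handwheel '{"gripper":[0.6,0.6,0.6,0.6,0.6,0.6,0.6,0.6],"slide":[[-5,20,0],[-9,32,0],[-9,34,0],[-9,34,0],[-9,34,0],[-9,34,0],[-9,34,0],[-9,34,0]],"yaw":[0,0,0,0,0,0,0,0]}'
python3 -m handwheel '{"gripper":[0.6,0.6,0.6,0.6,0.6,0.6],"slide":[[-9,34,0],[-9,34,0],[-9,25,0],[-1,11,0],[0,0,0],[0,0,0]],"yaw":[0,0,0,0,0,0]}'
```

```text
time: 10.03
ee_pos: [0.5895, 0.2133, 0.2138]
tcp_rot: [-179.9, -0.1, -179.9]
wrist_force: [0.6, -1.0, -0.1]
opening: 0.0684
grasp_force: 0.0
time: 10.53
ee_pos: [0.6173, 0.3158, 0.2137]
tcp_rot: [-179.9, -0.2, -179.9]
wrist_force: [0.1, -0.4, 1.1]
opening: 0.0684
grasp_force: 0.0
```

```bash
python3 -m handwheel '{"gripper":[0.6,0.6,0.6,0.6,0.6,0.6,0.6,0.6],"slide":[[-1.5,0,20],[0,0,30],[0,0,30],[0,0,30],[0,0,30],[0,0,18],[0,0,11],[0,0,0]],"yaw":[0,0,0,0,0,0,0,0]}'
python3 -m handwheel '{"gripper":[-1,-1,-1,-1,-1,-1,-1,-1],"slide":[[0,0,0],[0,0,0],[0,0,0],[0,0,0],[0,0,0],[0,0,0],[0,0,0],[0,0,0]],"yaw":[0,0,0,0,0,0,0,0]}' 40
```

```text
time: 11.2
ee_pos: [0.6179, 0.3137, 0.0442]
tcp_rot: [-179.9, -0.2, 180.0]
wrist_force: [-1.3, -0.3, 0.4]
opening: 0.0679
grasp_force: 0.0
time: 11.87
ee_pos: [0.6203, 0.316, 0.0492]
tcp_rot: [179.9, 0.2, -179.9]
wrist_force: [-0.8, -1.6, 6.5]
opening: 0.0325
grasp_force: 39.6
```

```bash
python3 -m handwheel '{"gripper":[-1,-1,-1,-1,-1,-1],"slide":[[0,0,-15],[0,0,-25],[0,0,-30],[0,0,-35],[0,0,-30],[0,0,-10]],"yaw":[0,0,0,0,0,0]}'
python3 -m handwheel '{"gripper":[-1,-1,-1,-1,-1,-1,-1,-1],"slide":[[-4,-15,0],[-4,-30,0],[-4,-35,0],[-4,-35,0],[-4,-35,0],[-4,-35,0],[-4,-35,0],[-4,-35,0]],"yaw":[0,0,0,0,0,0,0,0]}'
python3 -m handwheel '{"gripper":[-1,-1,-1,-1,-1,-1,-1],"slide":[[-4,-35,0],[-4,-26,0],[-1,-15,0],[0,0,0],[0,0,0],[0,0,0],[0,0,0]],"yaw":[0,0,0,0,0,0,0]}'
python3 - <<'E'
from h import *
s=camera('side')
p=sensors.get_obs()['ee_pos'];print(p,'tube foot px',(proj(s,p-[0,0,.046])-[270,110])*5,'mouth px',(proj(s,[.6609,-.0157,.12])-[270,110])*5)
cv2.imwrite('pics/p3.png',cv2.resize(s['img'][110:230,270:430],(800,600),interpolation=2)[...,::-1])
E
```

```text
time: 12.37
ee_pos: [0.6202, 0.3163, 0.1983]
tcp_rot: [179.8, 0.4, -179.9]
wrist_force: [0.2, 0.6, -0.0]
opening: 0.0327
grasp_force: 39.8
time: 13.03
ee_pos: [0.6513, 0.0583, 0.1914]
tcp_rot: [-180.0, -0.0, -179.9]
wrist_force: [-0.2, 0.3, -1.1]
opening: 0.0324
grasp_force: 39.8
time: 13.62
ee_pos: [0.6606, -0.0139, 0.1919]
tcp_rot: [180.0, -0.0, -179.8]
wrist_force: [0.3, -0.5, -0.6]
opening: 0.0325
grasp_force: 39.9
[ 0.66060204 -0.01389285  0.19197926] tube foot px [521.88015145 306.6464092 ] mouth px [520.10278233 355.11396717]
```

View pics/p3.png

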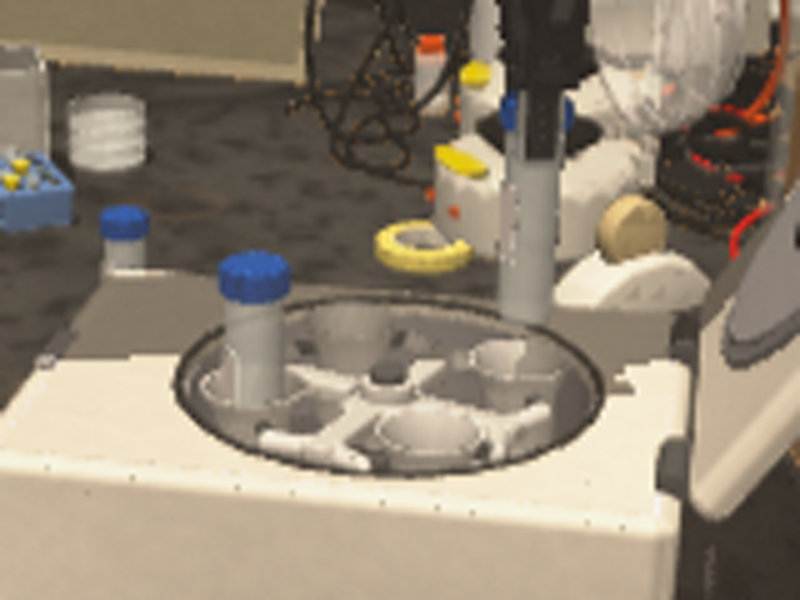

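C's foot is at crop (526,318) over the far mouth, an ellipse centred at about (516,357). I'll shift 3 mm to the left in the picture, then lower.

```bash
python3 -m handwheel '{"gripper":[-1,-1,-1,-1,-1,-1],"slide":[[3,-1,15],[0,0,15],[0,0,10],[0,0,8],[0,0,8],[0,0,0]],"yaw":[0,0,0,0,0,0]}'
python3 -m handwheel '{"gripper":[-1,-1,-1,-1,-1],"slide":[[0,0,6],[0,0,5],[0,0,4],[0,0,3],[0,0,0]],"yaw":[0,0,0,0,0]}'
```

```text
time: 14.17
ee_pos: [0.6572, -0.0158, 0.1343]
tcp_rot: [180.0, -0.1, -179.9]
wrist_force: [0.4, 0.9, -0.4]
opening: 0.0324
grasp_force: 39.8
time: 14.58
ee_pos: [0.6584, -0.0163, 0.1192]
tcp_rot: [-180.0, 0.2, -179.9]
wrist_force: [0.1, 0.2, 3.8]
opening: 0.0327
grasp_force: 40.1
```

```bash
python3 -m handwheel '{"gripper":[0.4,0.4,0.4,0.4],"slide":[[0,0,0],[0,0,0],[0,0,0],[0,0,0]],"yaw":[0,0,0,0]}'
python3 -m handwheel '{"gripper":[0.4,0.4,0.4,0.4,0.4,0.4],"slide":[[0,0,-15],[0,0,-25],[0,0,-30],[0,0,-20],[0,0,-10],[0,0,0]],"yaw":[0,0,0,0,0,0]}'
python3 -m handwheel '{"gripper":[0.6,0.6,0.6,0.6,0.6,0.6,0.6,0.6],"slide":[[10,15,0],[20,30,0],[20,30,0],[20,30,0],[20,30,0],[20,30,0],[20,30,0],[20,30,0]],"yaw":[0,0,0,0,0,0,0,0]}'
python3 -m handwheel '{"gripper":[0.6,0.6,0.6,0.6,0.6,0.6],"slide":[[20,30,0],[20,30,0],[15,25,0],[8,12,0],[0,0,0],[0,0,0]],"yaw":[0,0,0,0,0,0]}'
python3 - <<'E'
from h import *
s=camera('side');p,b=blue(s['img'],(283,144,307,172));print(p,b)
t=camera('top')
cv2.imwrite('pics/p4.png',np.hstack([cv2.resize(s['img'][110:230,270:430],(480,360),interpolation=2),cv2.resize(t['img'][140:240,280:380],(320,360),interpolation=2)])[...,::-1])
E
```

```text
time: 14.92
ee_pos: [0.6576, -0.0163, 0.1178]
tcp_rot: [-180.0, -0.0, -179.9]
wrist_force: [0.9, 0.1, 0.3]
opening: 0.0595
grasp_force: 0.0
time: 15.42
ee_pos: [0.6585, -0.0163, 0.2208]
tcp_rot: [-180.0, 0.2, -179.9]
wrist_force: [0.8, -0.5, 0.8]
opening: 0.0599
grasp_force: 0.0
time: 16.08
ee_pos: [0.5059, 0.2096, 0.2167]
tcp_rot: [-180.0, -0.1, -179.9]
wrist_force: [1.0, 0.6, 0.2]
opening: 0.0682
grasp_force: 0.0
time: 16.58
ee_pos: [0.4437, 0.3058, 0.2169]
tcp_rot: [-179.9, -0.1, -179.8]
wrist_force: [0.6, 0.5, 0.5]
opening: 0.0684
grasp_force: 0.0Traceback (most recent call last):
  File "<stdin>", line 2, in <module>
  File "h.py", line 7, in blue
    n,l,s,c=cv2.connectedComponentsWithStats(m);i=1+np.argmax(s[1:,4]);s=s[i]
                                                    ~~~~~~~~~^^^^^^^^^
    return _wrapfunc(a, 'argmax', axis=axis, out=out, **kwds)
    return bound(*args, **kwds)
ValueError: attempt to get argmax of an empty sequence
```

```bash
python3 -m handwheel '{"gripper":[0.6,0.6,0.6,0.6,0.6,0.6,0.6,0.6],"slide":[[-1.5,0.5,20],[0,0,32],[0,0,32],[0,0,32],[0,0,32],[0,0,27],[0,0,18],[0,0,0]],"yaw":[0,0,0,0,0,0,0,0]}'
python3 -m handwheel '{"gripper":[-1,-1,-1,-1,-1,-1,-1,-1],"slide":[[0,0,0],[0,0,0],[0,0,0],[0,0,0],[0,0,0],[0,0,0],[0,0,0],[0,0,0]],"yaw":[0,0,0,0,0,0,0,0]}' 40
python3 - <<'E'
from h import *
s=camera('side');t=camera('top')
for c,P in((s,[(.522,-.0444,.185),(.658,-.016,.185)]),(t,[(.522,-.0444,.185),(.658,-.016,.185)])):
  for X in P:
    u=proj(c,X);i,j=int(u[0]),int(u[1])
    try:print(u.round(1),blue(c['img'],(i-14,j-14,i+14,j+14)))
    except ValueError:print(u,'none')
E
```

```text
time: 17.3
ee_pos: [0.4442, 0.3032, 0.0203]
tcp_rot: [-179.8, -0.3, 180.0]
wrist_force: [-0.1, -0.3, 0.5]
opening: 0.0685
grasp_force: 0.0
time: 17.97
ee_pos: [0.4469, 0.3064, 0.0269]
tcp_rot: [179.9, 0.2, -179.9]
wrist_force: [-0.2, -1.5, 6.5]
opening: 0.0297
grasp_force: 39.6
[319.8 161.7] (array([320.16363636, 162.98181818]), (np.int32(314), np.int32(161), np.int32(13), np.int32(6)))
[374.3 157.1] (array([374.27419355, 159.51612903]), (np.int32(368), np.int32(157), np.int32(13), np.int32(8)))
[338.1 204. ] (array([338.04301075, 204.6344086 ]), (np.int32(333), np.int32(200), np.int32(11), np.int32(10)))
[327.9 160.7] (array([327.86021505, 161.08602151]), (np.int32(323), np.int32(156), np.int32(11), np.int32(11)))
```

A is gripped (30 mm opening), and both tall caps sit at the predicted seated pixels in both views. I'm carrying A to the left bucket at (0.577,0.038).

```bash
python3 -m handwheel '{"gripper":[-1,-1,-1,-1,-1,-1,-1],"slide":[[0,0,-15],[0,0,-25],[0,0,-30],[0,0,-35],[0,0,-30],[0,0,-15],[0,0,-5]],"yaw":[0,0,0,0,0,0,0]}'
python3 -m handwheel '{"gripper":[-1,-1,-1,-1,-1,-1,-1,-1],"slide":[[-8,-15,0],[-14,-28,0],[-15,-31,0],[-15,-31,0],[-15,-31,0],[-15,-31,0],[-15,-31,0],[-14,-28,0]],"yaw":[0,0,0,0,0,0,0,0]}'
python3 -m handwheel '{"gripper":[-1,-1,-1,-1,-1,-1],"slide":[[-12,-25,0],[-8,-17,0],[0,0,0],[0,0,0],[0,0,0],[0,0,0]],"yaw":[0,0,0,0,0,0]}'
```

```text
time: 18.65
ee_pos: [0.4468, 0.3068, 0.184]
tcp_rot: [179.8, 0.3, -179.9]
wrist_force: [0.3, 0.5, -0.1]
opening: 0.0295
grasp_force: 39.8
time: 19.32
ee_pos: [0.5574, 0.0782, 0.1792]
tcp_rot: [-180.0, -0.0, -179.9]
wrist_force: [0.6, 0.3, -0.4]
opening: 0.0297
grasp_force: 39.8
time: 19.82
ee_pos: [0.5767, 0.039, 0.1798]
tcp_rot: [180.0, -0.0, -179.9]
wrist_force: [0.9, 0.2, -0.4]
opening: 0.0295
grasp_force: 39.8
```

```bash
python3 -m handwheel '{"gripper":[-1,-1,-1,-1,-1,-1,-1,-1],"slide":[[0.5,-0.5,15],[0,0,15],[0,0,12],[0,0,10],[0,0,10],[0,0,7],[0,0,0],[0,0,0]],"yaw":[0,0,0,0,0,0,0,0]}'
python3 -m handwheel '{"gripper":[-1,-1,-1,-1,-1,-1],"slide":[[0,0,5],[0,0,4],[0,0,3],[0,0,2],[0,0,0],[0,0,0]],"yaw":[0,0,0,0,0,0]}'
```

```text
time: 20.48
ee_pos: [0.5765, 0.0378, 0.111]
tcp_rot: [-180.0, -0.0, -179.9]
wrist_force: [-0.6, 0.9, 0.2]
opening: 0.0295
grasp_force: 39.8
time: 20.98
ee_pos: [0.5767, 0.0376, 0.0971]
tcp_rot: [-180.0, 0.0, -179.9]
wrist_force: [-0.4, 0.3, -0.3]
opening: 0.0294
grasp_force: 40.0
```

```bash
python3 -m handwheel '{"gripper":[-1,-1,0.4,0.4,0.4,0.4,0.4],"slide":[[0,0,1.5],[0,0,0],[0,0,0],[0,0,0],[0,0,0],[0,0,0],[0,0,0]],"yaw":[0,0,0,0,0,0,0]}'
python3 -m handwheel '{"gripper":[0.4,0.4,0.4,0.4,0.4,0.4,0.4],"slide":[[0,0,-15],[0,0,-25],[0,0,-30],[0,0,-30],[0,0,-20],[0,0,0],[0,0,0]],"yaw":[0,0,0,0,0,0,0]}'
python3 -m handwheel '{"gripper":[0.35,0.35,0.35,0.35,0.35,0.35,0.35,0.35],"slide":[[-1,-15,0],[-2,-30,0],[-2,-35,0],[-2,-35,0],[-2,-35,0],[-2,-35,0],[-2,-35,0],[-1,-35,0]],"yaw":[0,0,0,0,0,0,0,0]}'
python3 -m handwheel '{"gripper":[0.35,0.35,0.35,0.35,0.35,0.35],"slide":[[-1,-35,0],[0,-30,0],[0,-15,0],[0,0,0],[0,0,0],[0,0,0]],"yaw":[0,0,0,0,0,0]}'
python3 - <<'E'
from h import *
s=camera('side');t=camera('top')
print(blue(s['img'],(346,246,370,274)))
P=np.array([.577,.038,.154])
for c in(s,t):
    u=proj(c,P);i,j=int(u[0]),int(u[1])
    try:print(u.round(1),blue(c['img'],(i-12,j-12,i+12,j+12)))
    except ValueError:print(u,'none')
E
```

```text
time: 21.57
ee_pos: [0.5765, 0.0376, 0.0952]
tcp_rot: [-180.0, -0.0, -179.9]
wrist_force: [-0.4, 0.2, -0.0]
opening: 0.0595
grasp_force: 0.0
time: 22.15
ee_pos: [0.5772, 0.0377, 0.2164]
tcp_rot: [180.0, 0.1, -179.9]
wrist_force: [-0.0, -0.1, 0.2]
opening: 0.0597
grasp_force: 0.0
time: 22.82
ee_pos: [0.5904, -0.2189, 0.2137]
tcp_rot: [180.0, -0.1, -179.9]
wrist_force: [0.8, -0.4, -0.5]
opening: 0.0577
grasp_force: 0.0
time: 23.32
ee_pos: [0.592, -0.2963, 0.2149]
tcp_rot: [180.0, -0.0, -179.9]
wrist_force: [0.4, 0.1, 1.0]
opening: 0.0572
grasp_force: 0.0
(array([357.93922652, 258.52486188]), (np.int32(351), np.int32(252), np.int32(15), np.int32(14)))
[340.1 161.2] (array([339.45070423, 163.98591549]), (np.int32(335), np.int32(160), np.int32(11), np.int32(9)))
[311.2 188.1] (array([311.01408451, 189.09859155]), (np.int32(307), np.int32(185), np.int32(9), np.int32(9)))
```

A's cap is at its predicted seated pixels in both views. Now short tube D.

```bash
python3 -m handwheel '{"gripper":[0.35,0.35,0.35,0.35,0.35,0.35,0.35,0.35],"slide":[[0,-1.5,20],[0,0,32],[0,0,32],[0,0,32],[0,0,32],[0,0,25],[0,0,16.5],[0,0,0]],"yaw":[0,0,0,0,0,0,0,0]}'
python3 -m handwheel '{"gripper":[-1,-1,-1,-1,-1,-1,-1,-1],"slide":[[0,0,0],[0,0,0],[0,0,0],[0,0,0],[0,0,0],[0,0,0],[0,0,0],[0,0,0]],"yaw":[0,0,0,0,0,0,0,0]}' 40
```

```text
time: 24.08
ee_pos: [0.5901, -0.2965, 0.0218]
tcp_rot: [179.8, -0.3, -179.8]
wrist_force: [-0.6, 0.4, 0.0]
opening: 0.058
grasp_force: 0.0
time: 24.75
ee_pos: [0.5932, -0.2991, 0.0283]
tcp_rot: [-179.9, 0.2, -179.9]
wrist_force: [0.4, 1.6, 7.2]
opening: 0.0296
grasp_force: 40.0
```

```bash
python3 -m handwheel '{"gripper":[-1,-1,-1,-1,-1,-1,-1],"slide":[[0,0,-15],[0,0,-25],[0,0,-30],[0,0,-35],[0,0,-30],[0,0,-15],[0,0,-5]],"yaw":[0,0,0,0,0,0,0]}'
python3 -m handwheel '{"gripper":[-1,-1,-1,-1,-1,-1,-1,-1],"slide":[[-1,15,0],[-2,28,0],[-2,35,0],[-2,35,0],[-2,35,0],[-2,32,0],[-2,20,0],[0,0,0]],"yaw":[0,0,0,0,0,0,0,0]}'
python3 -m handwheel '{"gripper":[-1,-1,-1,-1],"slide":[[0,0,0],[0,0,0],[0,0,0],[0,0,0]],"yaw":[0,0,0,0]}'
python3 - <<'E'
from h import *
s=camera('side');p=sensors.get_obs()['ee_pos']
print('mouth',(proj(s,[.6067,-.0986,.117])-[290,110])*5,'foot',(proj(s,p-[0,0,.026])-[290,110])*5)
cv2.imwrite('pics/p5.png',cv2.resize(s['img'][110:220,290:430],None,fx=5,fy=5,interpolation=2)[...,::-1])
E
```

```text
time: 25.33
ee_pos: [0.5931, -0.2995, 0.1855]
tcp_rot: [-179.8, 0.3, -179.9]
wrist_force: [0.2, -0.2, -0.1]
opening: 0.0294
grasp_force: 39.6
time: 26.0
ee_pos: [0.6044, -0.0943, 0.1796]
tcp_rot: [179.9, -0.1, -179.7]
wrist_force: [0.0, 0.6, -1.5]
opening: 0.0296
grasp_force: 39.6
time: 26.33
ee_pos: [0.6046, -0.0998, 0.1806]
tcp_rot: [-180.0, -0.0, 180.0]
wrist_force: [-0.1, -0.5, -0.7]
opening: 0.0293
grasp_force: 39.6
mouth [329.73882397 432.20747445] foot [328.50160289 360.72086106]
```

View pics/p5.png

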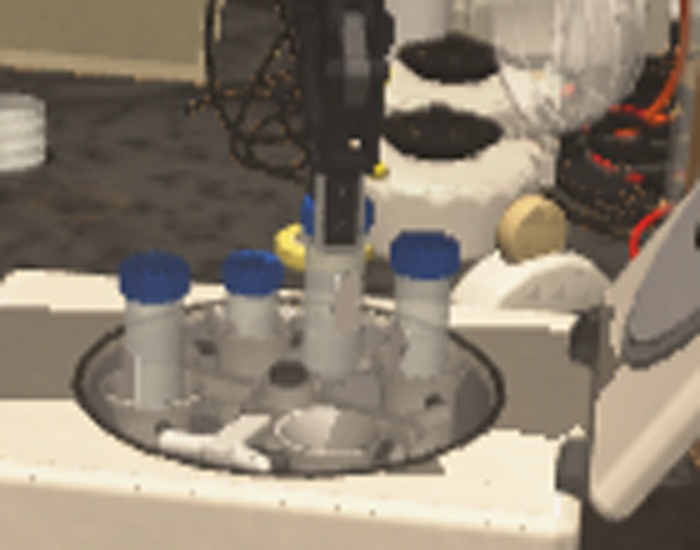

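B, A and C are seated in a cross (caps at crop 155,278; 253,272; 425,255). D hangs over the right mouth, with its foot at (332,370) and the mouth at (326,430). I'll lower it with a 2 mm trim.

```bash
python3 -m handwheel '{"gripper":[-1,-1,-1,-1,-1,-1,-1,-1],"slide":[[2,1,15],[0,0,15],[0,0,12],[0,0,10],[0,0,10],[0,0,7],[0,0,0],[0,0,0]],"yaw":[0,0,0,0,0,0,0,0]}'
python3 -m handwheel '{"gripper":[-1,-1,-1,-1,-1,-1],"slide":[[0,0,5],[0,0,4],[0,0,3],[0,0,2.5],[0,0,0],[0,0,0]],"yaw":[0,0,0,0,0,0]}'
```

```text
time: 27.05
ee_pos: [0.6027, -0.0979, 0.1119]
tcp_rot: [180.0, -0.0, -179.9]
wrist_force: [1.2, -0.4, 0.3]
opening: 0.0292
grasp_force: 39.7
time: 27.55
ee_pos: [0.6032, -0.0977, 0.0982]
tcp_rot: [180.0, 0.1, -179.9]
wrist_force: [0.3, 0.6, 4.2]
opening: 0.0295
grasp_force: 40.0
```

Contact at 4.2 N with the foot at floor height. I release, back off and check.

```bash
python3 -m handwheel '{"gripper":[0.4,0.4,0.4,0.4,0.4],"slide":[[0,0,0],[0,0,0],[0,0,0],[0,0,0],[0,0,0]],"yaw":[0,0,0,0,0]}'
python3 -m handwheel '{"gripper":[0.4,0.4,0.4,0.4,0.4,0.4],"slide":[[0,0,-15],[0,0,-25],[0,0,-30],[0,0,-35],[0,0,-30],[0,0,-10]],"yaw":[0,0,0,0,0,0]}'
python3 -m handwheel '{"gripper":[0.4,0.4,0.4,0.4,0.4,0.4,0.4,0.4],"slide":[[10,-20,0],[10,-35,0],[10,-35,0],[10,-35,0],[10,-35,0],[10,-35,0],[5,-15,0],[0,0,0]],"yaw":[0,0,0,0,0,0,0,0]}'
python3 - <<'E'
from h import *
s=camera('side');t=camera('top')
for n,X in dict(B=(.522,-.0444,.185),C=(.658,-.016,.185),A=(.577,.038,.154),D=(.604,-.098,.154)).items():
  for c in(s,t):
    u=proj(c,X);i,j=int(u[0]),int(u[1])
    try:print(n,u.round(1),blue(c['img'],(i-13,j-13,i+13,j+13)))
    except ValueError:print(n,u,'none')
a=cv2.resize(s['img'][130:330,250:430],(540,600),interpolation=2);b=cv2.resize(t['img'][140:260,290:345],(250,546),interpolation=2)
cv2.imwrite('pics/p6.png',np.hstack([a,cv2.copyMakeBorder(b,0,54,0,0,0)])[...,::-1])
E
```

```text
time: 27.97
ee_pos: [0.6026, -0.0979, 0.0972]
tcp_rot: [180.0, -0.0, -179.9]
wrist_force: [-0.4, 0.2, -0.7]
opening: 0.06
grasp_force: 0.0
time: 28.47
ee_pos: [0.6035, -0.098, 0.2475]
tcp_rot: [-179.9, 0.3, -179.9]
wrist_force: [0.3, -0.9, 0.6]
opening: 0.0601
grasp_force: 0.0
time: 29.13
ee_pos: [0.5366, -0.3112, 0.2419]
tcp_rot: [-180.0, -0.1, 179.8]
wrist_force: [-0.8, -0.0, -0.3]
opening: 0.0599
grasp_force: 0.0
B [319.8 161.7] (array([319.31707317, 164.32926829]), (np.int32(314), np.int32(160), np.int32(12), np.int32(10)))
B [338.1 204. ] (array([338.06451613, 204.55913978]), (np.int32(333), np.int32(200), np.int32(11), np.int32(10)))
C [374.3 157.1] (array([374.13333333, 160.18666667]), (np.int32(368), np.int32(157), np.int32(13), np.int32(9)))
C [327.9 160.7] (array([327.93617021, 161.06382979]), (np.int32(323), np.int32(156), np.int32(11), np.int32(11)))
A [340.1 161.2] (array([341.23684211, 163.76315789]), (np.int32(339), np.int32(161), np.int32(7), np.int32(8)))
A [311.2 188.1] (array([310.95714286, 189.05714286]), (np.int32(307), np.int32(185), np.int32(9), np.int32(9)))
D [355.4 182.1] (array([354.83636364, 183.38181818]), (np.int32(349), np.int32(181), np.int32(13), np.int32(6)))
D [354.  178.8] (array([353.37662338, 179.93506494]), (np.int32(349), np.int32(175), np.int32(10), np.int32(10)))
```

View pics/p6.png

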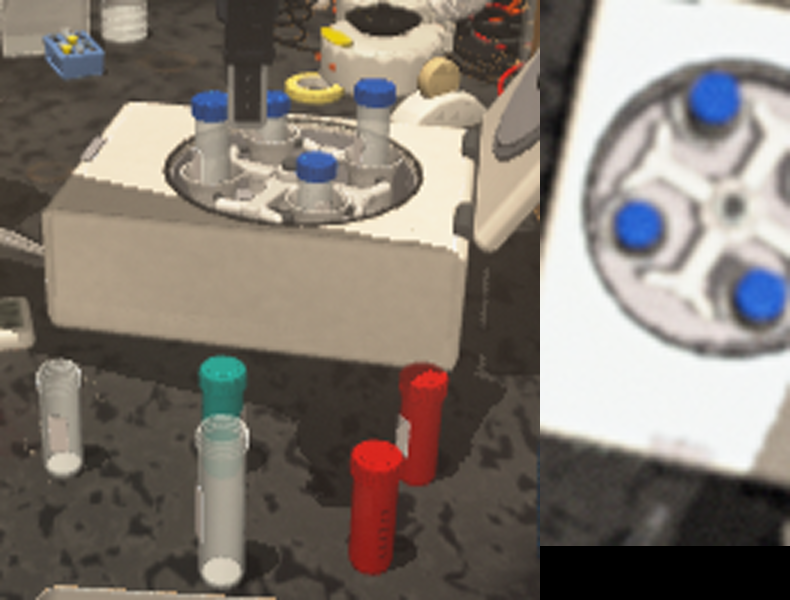

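All four caps are seated: tall at crop (210,107) and (375,92), short at (275,103) and (317,167). The open tubes, (60,415) and (222,500), haven't moved, and the gripper is clear.

```bash
python3 -m handwheel '{"gripper":[0.4,0.4,0.4,0.4],"slide":[[0,0,0],[0,0,0],[0,0,0],[0,0,0]],"yaw":[0,0,0,0]}'
python3 -c "
from workcell import ticket
print(ticket.job_done())"
```

```text
time: 29.57
ee_pos: [0.5384, -0.307, 0.2427]
tcp_rot: [-180.0, 0.0, -179.9]
wrist_force: [0.2, -0.5, -0.2]
opening: 0.0598
grasp_force: 0.0
the job is handed in; nothing more can be done
None
```

I handed the job in at about 30 s on the robot's clock, and the hand-in returned no verdict: the tall tubes stand in opposite buckets, the short tubes in the other two, all on the floor as far as the cameras show, and the open tubes were not touched.

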